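Clamp the seized shaker in the ledge vise

TASK

The lid of the square glass shaker has seized, so clamp the shaker ready for opening: lay the timber packing block flat on the vise's bed, in the middle of the jaws' width and square to them, let go of it, then stand the shaker upright and square on the block and let go of that too. Then wind the crank clockwise until the sliding jaw grips the shaker snugly against the fixed jaw, firm enough to stay gripped but without straining the glass, and let go. Move the jaw only by its crank and leave everything else on the ledge where it is.

Things in the scene. Friction and masses are not known exactly. Their poses are not given: they have to be found in the camera images.
- vise: Grey vise fixed to the ledge. Origin on the table top; jaws slide along its y, z up. Base slab 110 mm (x) by 245 mm (y from -142 to +103 mm), 30 mm thick, its top is the bed. Fixed jaw at the +y end. At the -y end a gearbox, 70 x 60 mm, top 105 mm above the table, carries the crank on an upright axis at x = 0, y = -90 mm.
- bed (a point): point on the bed's top surface (30 mm above the table) between the jaws, on the vise's centre line, 30 mm from the fixed jaw's face; axes as the vise
- fixed_jaw: black rubber-faced steel plate, 80 mm wide, 52 mm high above the bed, 8 mm thick, 10 mm in front of a steel block. It does not travel but is backed by stiff springs: it gives 1 mm for each 6 N. Origin at the lower middle of its gripping face (x = 0, y = +70 mm, z = 30 mm in the vise's frame); the face looks to the vise's -y
- jaw: sliding steel jaw with black rubber face, 80 mm wide, 52 mm high above the bed, 20 mm thick. Origin at the lower middle of its gripping face; the face looks to the vise's +y. It moves towards the fixed jaw as the crank is wound. Gap between the faces, springs slack: 100 mm less 8 mm for each radian of the crank
- crank (a joint): crank angle in rad, 0 to 7.75, growing clockwise seen from above, which closes the jaw 8 mm per rad (rack and pinion, 50 mm a turn). It starts at 0 to 2.5. It turns against a steady friction of 0.15 N m and stays where it is left, so the jaw keeps its grip (up to 18 N)
- knob_grip (a point): point to grip on the crank's upright black knob, on the knob's axis, 145 mm above the table. The knob is 22 mm across, its top 13.5 mm above this point, its foot (on the crank arm) 22.5 mm below; its axis is 42 mm from the crank's axis and the knob spins freely on the arm
- shaker: square glass shaker, body 46 x 46 mm and 78 mm high, with a round domed steel lid 40 mm across; 100 mm high in all, about 0.25 kg, standing upright. The glass bears a squeeze of 40 N. Origin at the centre of its foot; x and y square to its faces, z up
- packer: pale timber packing block, 42 x 42 mm and 20 mm high, lying flat. Origin at the centre of its underside; x and y square to its sides, z up
- bowl: white ceramic bowl turned upside down, 140 mm across, 55 mm high; origin at the centre of its underside on the table
- fork: stainless fork lying flat, about 185 mm long, 5 mm thick
- jar: short round amber glass jar with a lid, 60 mm across, 58 mm high; origin at the centre of its foot
- sauce: glass sauce bottle, 60 mm across, 160 mm high; origin at the centre of its foot
- mill: turned dark timber pepper mill, 52 mm across, 148 mm high; origin at the centre of its foot
- tongs: stainless tongs lying flat, about 215 mm long, 12 mm high
Mind the look-alikes: they are no part of the job. Of the things shaped like the packer, the wooden one is meant.

How it is judged:
By the outcome, as a careful person would: the job done as asked, in the order asked, and still so for the second after the job is handed in, with the robot touching nothing.
It also fails if it takes over 72 s, if anything falls off the work surface, if the arm or the gripper's body presses on something with over 40 N, if the wrist force passes 120 N, or if a joint passes its speed limit or range.

ROBOT

A 6-joint arm with a two-finger parallel gripper is mounted at the origin on the work surface. World frame = base frame: x ahead of the robot, y to its left, z up, the work surface at z = 0. Lengths are in m, angles in rad, forces in N, time in s.
With the tool pointing down it reaches from about 0.3 to 0.875 m from the base axis. Payload 6.4 kg.
Tool frame: the origin (TCP) lies midway between the tips of the shut fingers; the grasp point (between the pads) lies 19 mm behind it; z points along the fingers, y is the line along which they close (so a half turn about z gives the same grasp; the last joint's range is limited). The gripper opens to 85 mm and grips with 20 to 120 N. Pads are 22 mm wide; open, the fingers measure 114 mm over their backs; the gripper's body (76 mm by 85 mm) begins 54 mm behind the grasp point. The pads swing forward as they close: fully open they stand 13 mm farther back than shut.
Start: joints at [0.978, 0.181, 1.607, -0, 1.354, -0.206], TCP at [0.217, 0.533, 0.231] pointing down, gripper open.
Joint ranges: [-2.99, 2.99], [-0.89, 2.07], [0.3, 2.58], [-1.14, 4.28], [0, 2.63], [-3.12, 3.12]. Speed limits (rad/s): [2.57, 2.57, 3.01, 3.14, 3.14, 3.14].

INTERFACE

Orientations are given as a unit quaternion [w, x, y, z].
In Python, from bench import * gives the robot as it stands.
- The arm moves only by the tool play_rows, never from a script. Its argument "plan" is a list of rows, each a list of 3 entries, a list of its own where there are three numbers: the finger opening in mm, from 0 to 85.4, then the shift along the tool's x, y, z normalised to -1 to 1, where 1 is 40 cm, then the turn about the tool's z normalised to -1 to 1, where 1 is pi rad. A call has 1 to 10 rows; each row is the pose to reach, as a shift and turn from the pose commanded when the call began, along the tool's axes at that moment, turning the shorter way round; what a row does not reach only later rows make up. A row lasts 1/10 s, in which the tool goes at most 50 mm and 8.59 degrees, less where a joint would pass 70% of its speed; a pose out of reach is approached as far as the arm can. A call with a number of a shift or a turn outside -1 to 1 is refused whole. A call with a gripper value outside its range is refused whole. The fingers move at their own pace and stop on an object; the grip force is fixed at half the most. Time passes only in rows, so rows that repeat a pose let the fingers close. It gives the time, the measured TCP pose, the force, the opening and the grip force at its end, in the units of the state.
- get_obs(): the state, without advancing time (a new reading comes with each control period).
- camera(name): name is "side" or "top"; returns a dict with "image" (420x560x3 uint8, red, green, blue), "range_z" (420x560 float32, m along the optical axis (not along the pixel's ray), 0 where there is no reading), "intrinsics" (3x3 intrinsics, pixels), "k1" (the pictures are not rectified: a ray, as slopes to the right and down, at radius r is drawn at 1 + k1 r^2 times it, then the intrinsics apply), "rvec" (rotation vector, rad) and "tvec" (3), from world to camera coordinates, as OpenCV has them. Camera axes: x right, y down, z forward; pixel columns grow to the right and rows downward; lengths in m; the calibration is good to about 2 mm. A picture is of the moment at which its call begins.
- hand_in(): hands the job in; it is judged then, once.
Trained networks look in a picture, given as the dict that the camera call returned (one of the last four; its "shot" number tells which), for a name from the list of things; names that differ only in an ending like _2 or _b are one class to them, and where a whole thing is asked for, a point or a joint stands for the part that bears it (a point fixed in the world has none). Each returns a list of dicts, best first, with "conf" (0 to 1); they miss things now and then, are a little off and sometimes report something else, mostly with a low value. They report only what shows in the picture. A call takes as long as a camera call. They do not tell look-alikes from the thing itself.
- search_frame(picture, label): "rect" ([centre column, centre row, width, height] in pixels, round what is visible of it).
- masks_of(picture, label): "mask" (420x560 bool, what is visible of it) and "rect" ([centre column, centre row, width, height] in pixels, round what is visible of it).
The state is a dict: "time_s": time; "q": joint angles; "dq": joint speeds; "joint_efforts": joint torques, N m; "eef_pos": TCP position; "eef_rot": TCP orientation; "wrist_force": force on the tool from outside, world axes, zero at the start; "torque": the same for the moment, N m; "opening": opening from 0.0 (shut) to 1.0 (fully open); "grasp_force": force on a finger pad.
Only numpy, scipy, OpenCV 4.12 (cv2) and the standard library are available. Lean on these libraries where they do the work, as an engineer would, in place of code of your own. Each camera call takes 0.05 s, during which the arm holds its last target. There are 200 camera calls.

## Working session

There is one attempt and no reset: what is moved stays moved. The work goes in short steps, Python scripts to look and compute and a tool call to move; the robot and the scene stay as the last step left them, time stands still between calls to the robot, and variables do not carry over. Pictures are saved under pics/ and viewed, at most 13 in all, crops included, and the job is handed in when it is done.

Besides the shell and the picture viewer there is one more tool, called after ">>>" as name([rows], argument=value, ...), one row to a line, values as JSON. play_rows: Moves the arm, as the interface text tells. Its arguments: {"type":"object","properties":{"plan":{"type":"array","items":{"type":"array"}}},"required":["plan"]}

```bash
ls; mkdir -p pics
cat > h.py <<'E'
from bench import *
import numpy as np, cv2
def world(c):
    K=c["intrinsics"];R=cv2.Rodrigues(np.array(c["rvec"],float))[0];t=np.array(c["tvec"],float)
    v,u=np.mgrid[0:420,0:560].astype(float)
    x=(u-K[0][2])/K[0][0];y=(v-K[1][2])/K[1][1];a,b=x.copy(),y.copy()
    for _ in range(20):
        s=1+c["k1"]*(a*a+b*b);a,b=x/s,y/s
    z=c["range_z"].astype(float)
    P=np.stack([a*z,b*z,z],-1)
    W=(P-t.reshape(3))@R
    W[z<=0]=np.nan
    return W
def proj(c,X):
    K=np.array(c["intrinsics"]);d=np.array([c["k1"],0,0,0.])
    return cv2.projectPoints(np.array(X,float).reshape(-1,1,3),np.array(c["rvec"],float),np.array(c["tvec"],float),K,d)[0].reshape(-1,2)
E
python3 - <<'E'
from h import *
for n in("top","side"):
    c=camera(n);cv2.imwrite(f"pics/{n}0.png",cv2.resize(c["image"][:,:,::-1],None,fx=1.4,fy=1.4))
    np.savez(f"{n}0.npz",W=world(c),im=c["image"])
    print(n,c["tvec"],c["k1"])
    W=world(c)
    for l in["vise","fixed_jaw","jaw","crank","knob_grip","shaker","packer","bowl","fork","jar","sauce","mill","tongs"]:
        for d in masks_of(c,l):
            p=W[d["mask"]];p=p[~np.isnan(p[:,0])]
            print(l,round(d["conf"],2),np.round(d["rect"]),np.round(np.median(p,0),3) if len(p) else None, np.round(np.percentile(p[:,2],97),3) if len(p) else None)
o=get_obs();print(o)
E
```

```text
pics
top [-0.02674528  0.60491313  1.19992575] -0.011370357038390937
vise 0.95 [274. 226. 113.  73.] [ 0.558 -0.015  0.032] 0.125
vise 0.57 [218. 294.  10.  71.] [0.369 0.118 0.004] 0.008
fixed_jaw 0.51 [234. 236.  15.  34.] [0.532 0.073 0.079] 0.085
jaw 0.89 [295. 222.  52.  38.] [ 0.569 -0.032  0.08 ] 0.086
jaw 0.65 [311. 206.  22.  24.] [ 0.6   -0.101  0.127] 0.16
crank 0.51 [310. 206.  26.  24.] [ 0.598 -0.099  0.126] 0.16
knob_grip 0.57 [317. 199.   8.   5.] [ 0.61  -0.112  0.158] 0.16
knob_grip 0.56 [273. 223. 110.  71.] [ 0.559 -0.015  0.032] 0.125
shaker 0.58 [116. 249.  31.  19.] [0.509 0.335 0.079] 0.101
packer 0.66 [396. 262.  20.  15.] [ 0.466 -0.31   0.019] 0.024
packer 0.58 [428. 275.  22.  18.] [ 0.433 -0.392  0.019] 0.024
bowl 0.86 [132. 169.  55.  58.] [0.696 0.313 0.041] 0.057
fork 0.96 [219. 297.   9.  78.] [0.372 0.118 0.004] 0.008
jar 0.89 [403. 193.  30.  26.] [ 0.629 -0.324  0.056] 0.062
sauce 0.63 [308. 133.  35.  38.] [ 0.764 -0.1    0.106] 0.162
mill 0.9 [206. 135.  23.  31.] [0.767 0.129 0.104] 0.143
tongs 0.61 [317. 293.  27.  94.] [ 0.395 -0.132  0.007] 0
[... 1174 characters left out ...]
4, 'q': array([ 9.77719921e-01,  1.80812705e-01,  1.60700715e+00, -6.15018208e-06,
        1.35377837e+00, -2.06289055e-01]), 'dq': array([-3.27672863e-04,  1.33384879e-03,  8.53408631e-04, -3.48247550e-04,
        9.11555012e-05,  1.39427245e-04]), 'joint_efforts': array([ 7.23818198e-05, -4.44840860e+01, -3.51675403e+01, -3.36255571e-04,
        7.17609764e-04, -2.25295276e-07]), 'eef_pos': array([0.21688742, 0.53254387, 0.23127784]), 'eef_rot': array([ 1.68107593e-06,  1.92189755e-01,  9.81357783e-01, -3.73755038e-06]), 'wrist_force': array([-0.01194654, -0.53804843,  0.3143242 ]), 'torque': array([ 0.01260129, -0.01717023,  0.00946042]), 'grasp_force': 0.0, 'opening': 0.9975685048519723}
```

View images.

View pics/top0.png

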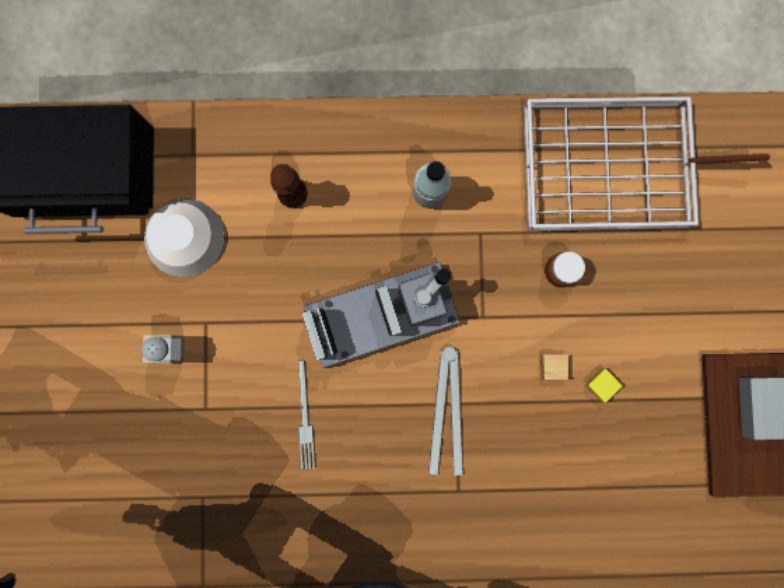

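Run:
```python
import numpy as np,cv2
a=np.load("top0.npz")["im"][230:310,360:460];b=np.load("side0.npz")["im"][330:410,210:310]
a2=np.load("top0.npz")["im"][170:280,80:180][:80];b2=np.load("side0.npz")["im"][130:210,210:310]
f=lambda x:cv2.resize(x[:,:,::-1],(400,300),interpolation=cv2.INTER_CUBIC)
cv2.imwrite("pics/crop.png",np.vstack([np.hstack([f(a),f(b)]),np.hstack([f(np.load("top0.npz")["im"][210:290,70:170]),f(b2)])]))
```

```text
(no output)
```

View pics/crop.png

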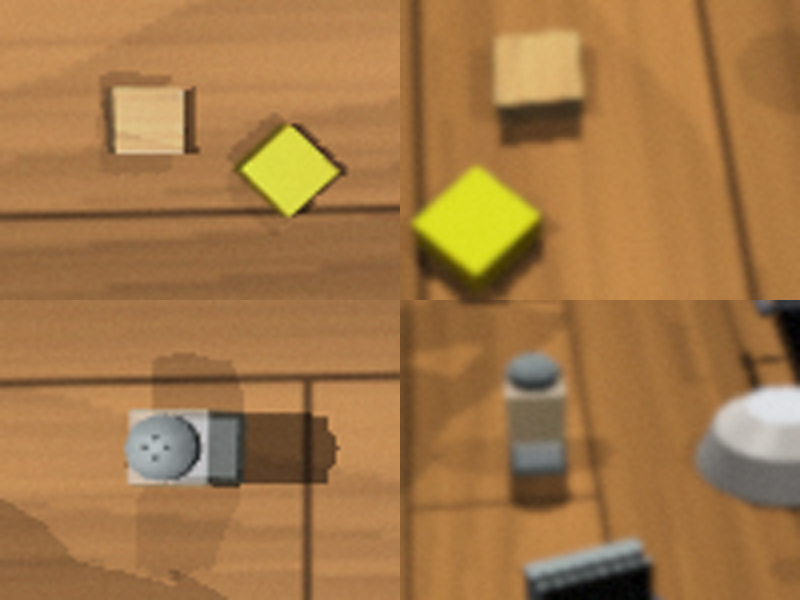

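View pics/side0.png

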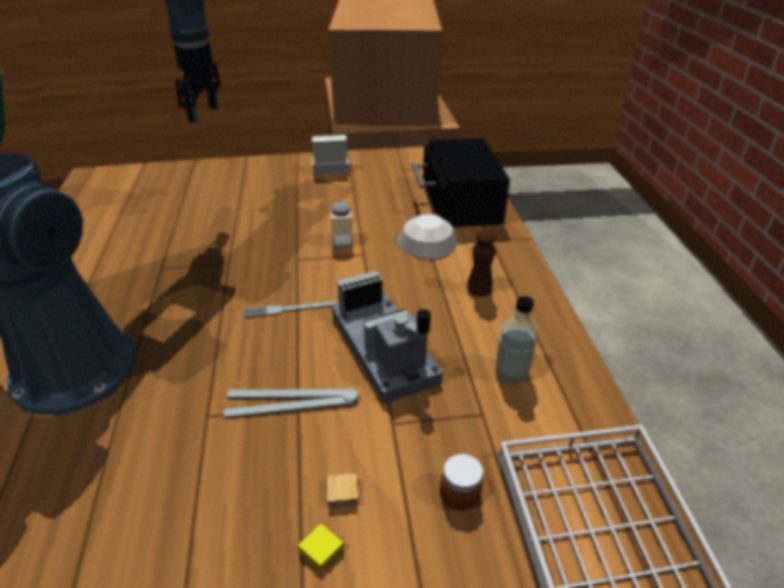

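Run:
```python
from h import *
def rect(p): 
    (cx,cy),(w,h),a=cv2.minAreaRect((p[:,:2]*1000).astype(np.float32)); return np.round([cx,cy,w,h,a],1),len(p)
for n in("top","side"):
    W=np.load(n+"0.npz")["W"];Z=W[...,2]
    def sel(cx,cy,r,z0,z1):
        m=(np.hypot(W[...,0]-cx,W[...,1]-cy)<r)&(Z>z0)&(Z<z1);return W[m]
    print(n)
    for nm,a in dict(pack=(.464,-.313,.045,.015,.03),shak=(.508,.33,.05,.074,.084),lid=(.508,.33,.05,.09,.11),slab=(.556,-.02,.2,.025,.036),knob=(.61,-.117,.03,.15,.17),gear=(.58,-.10,.07,.1,.112),fj=(.53,.07,.06,.076,.092),jaw=(.565,-.02,.06,.076,.092),table=(.45,.2,.04,-.02,.02)).items():
        p=sel(*a); 
        if len(p)>3: print(nm,*rect(p),"z",np.round(np.percentile(p[:,2],[5,50,95])*1000,1))
```

```text
top
pack [ 465.5 -311.1   42.3   40.4   88.8] 306 z [16.5 19.5 23.6]
shak [509.4 346.2  46.7  45.2  88.8] 172 z [74.8 77.8 82.5]
lid [509.3 347.1  39.7  35.6  88.9] 242 z [ 91.   96.4 101.5]
slab [560.5 -17.  109.8 244.5  16.9] 2875 z [26.3 29.7 33.6]
knob [ 6.109e+02 -1.129e+02  1.950e+01  1.950e+01  6.000e-01] 82 z [154.2 157.8 160.5]
gear [581.  -83.9  69.3  59.6  17.2] 643 z [101.4 104.5 109.3]
fj [529.4  84.9  79.5  33.2  16.8] 361 z [77.9 81.5 85. ]
jaw [567.4 -36.   79.5  45.7  24.1] 318 z [77.7 81.5 85.4]
table [450.2 200.   78.5  78.5  68. ] 866 z [-4.2 -0.4  3.6]
side
pack [ 464.8 -313.6   44.2   39.5   87.4] 412 z [17.4 20.4 22.5]
shak [507.3 340.3  44.3  43.4  87.1] 69 z [74.7 77.8 82. ]
lid [507.8 339.6  32.5  36.9  87.9] 76 z [ 91.   96.6 100.5]
slab [558.4 -20.2 110.9 246.4  17.1] 1391 z [27.  29.8 33.5]
knob [ 609.5 -114.7   20.5   22.5    6.9] 76 z [151.3 157.5 160.3]
gear [573.9 -86.6  67.3  75.4   3.1] 361 z [101.3 104.7 109.5]
fj [526.8  82.5  79.7  36.7  17.5] 249 z [76.8 81.2 83.7]
jaw [560.9 -28.5  79.3  22.8  21.9] 156 z [79.2 81.5 83.6]
table [450.3 200.7  77.6  76.2  65.3] 352 z [-2.6 -0.3  2. ]
```

Packer candidates: the timber block at top-picture pixels (396,262), and a yellow diamond-shaped block at (430,275). The crop shows wood grain on the first and plain yellow on the second, so the first is the packer. The shaker stands at (116,249), and the vise is at (274,226), yawed about 17°.

```bash
cat >> h.py <<'E'
from scipy.spatial.transform import Rotation as Ro
def go(x,y,z,yaw,o=None):
    """normalised shift/turn to put TCP at x,y,z (mm) with tool y at yaw (deg)"""
    o=o or get_obs();q=o["eef_rot"];R=Ro.from_quat([q[1],q[2],q[3],q[0]]).as_matrix()
    s=R.T@(np.array([x,y,z])/1000-o["eef_pos"])/.4
    cur=np.degrees(np.arctan2(R[1,1],R[0,1]));d=(cur-yaw+180)%360-180
    print("shift",np.round(s,4),"turn",round(d/180,4),"pos",np.round(o["eef_pos"]*1000,1),"yaw",round(cur,2),"t",round(o["time_s"],2))
E
python3 - <<'E'
from h import *
for n in("top","side"):
    W=np.load(n+"0.npz")["W"];O=np.array([.5548,.00165]) if n=="top" else np.array([.5527,-.0016])
    a=np.radians(17);ex=np.array([np.cos(a),np.sin(a)]);ey=np.array([-np.sin(a),np.cos(a)])
    vx=(W[...,:2]-O)@ex;vy=(W[...,:2]-O)@ey;Z=W[...,2]
    m=(abs(vx)<35)&(Z>.072)&(Z<.088)&(vy>-.06)&(abs(vx)<.035)
    print(n,np.round(np.histogram(vy[m]*1000,bins=range(-60,110,4))[0]))
    m=m&(vy<.03);print(np.percentile(vy[m]*1000,[2,10,50,90,98]))
    m=(Z>.07)&(vy>.04)&(vy<.12);print("fjx",np.percentile(vx[m]*1000,[1,99]),"fjy",np.percentile(vy[m]*1000,[1,5,95,99]))
E
```

```text
top [ 9  0  0  0  9 60 53 53 57 41  0  0  0  0  0  0  0  0  0  0  0  0  0  0
  0  0  0  0  0  0  0  0 29 53 35  0  0 56 52 57 49  0]
[-59.32123688 -39.32737486 -31.19342541 -22.75509446 -21.25594771]
fjx [-38.15912535 267.74503965] fjy [ 42.10016023  46.11203909 101.27374806 102.97221202]
side [ 0  0  0  0  6 14 19 31 31 28  8  0  0  0  0  0  0  0  0  0  0  0  0  0
  0  0  0  0  0  0  0  0 40 57 21  4  4 62 33 29 19  6]
[-41.0687771  -37.3103384  -28.2548755  -20.91215598 -18.84533837]
fjx [-579.61053734  253.61095916] fjy [ 45.99464369  52.21311091 112.55299415 117.40442597]
```

>>> play_rows([
  [85,[-0.685,-0.861,0],0.386],
  [85,[-0.685,-0.861,0],0.386],
  [85,[-0.685,-0.861,0],0.386],
  [85,[-0.685,-0.861,0],0.386],
  [85,[-0.685,-0.861,0],0.386],
  [85,[-0.685,-0.861,0],0.386],
  [85,[-0.685,-0.861,0],0.386],
  [85,[-0.685,-0.861,0],0.386],
  [85,[-0.685,-0.861,0],0.386],
  [85,[-0.685,-0.861,0],0.386],
])

```text
time_s: 2.4
eef_pos: [0.3422, 0.1061, 0.2318]
eef_rot: [0.001, 0.72, 0.694, 0.0]
wrist_force: [0.6, 0.9, 0.3]
opening: 0.995
grasp_force: 0.0
```

```bash
python3 -c "
from h import *
go(465.2,-312.3,120,-1.7)"
```

```text
shift [-1.0335  0.3451  0.2816] turn -0.0023 pos [342.2 106.1 231.8] yaw -2.11 t 2.4
```

>>> play_rows([
  [85,[-0.95,0.317,0.2],-0.002],
  [85,[-0.95,0.317,0.2],-0.002],
  [85,[-0.95,0.317,0.2],-0.002],
  [85,[-0.95,0.317,0.2],-0.002],
  [85,[-0.95,0.317,0.2],-0.002],
  [85,[-0.95,0.317,0.2],-0.002],
  [85,[-0.95,0.317,0.2],-0.002],
  [85,[-0.95,0.317,0.2],-0.002],
  [85,[-0.95,0.317,0.2],-0.002],
  [85,[-0.95,0.317,0.2],-0.002],
])

```text
time_s: 3.4
eef_pos: [0.4568, -0.2734, 0.1503]
eef_rot: [-0.001, 0.715, 0.699, 0.0]
wrist_force: [-0.2, 0.1, -0.1]
opening: 0.995
grasp_force: 0.0
```

```bash
python3 -c "
from h import *
go(465.2,-312.3,6,-1.7)"
```

```text
shift [-0.0972  0.0237  0.3607] turn 0.002 pos [ 456.8 -273.4  150.3] yaw -1.35 t 3.4
```

>>> play_rows([
  [85,[-0.097,0.023,0.05],0],
  [85,[-0.097,0.023,0.15],0],
  [85,[-0.097,0.023,0.25],0],
  [85,[-0.097,0.023,0.32],0],
  [85,[-0.097,0.023,0.357],0],
  [85,[-0.097,0.023,0.357],0],
  [85,[-0.097,0.023,0.357],0],
])

```text
time_s: 4.1
eef_pos: [0.4659, -0.312, 0.0099]
eef_rot: [0.001, 0.715, 0.7, 0.0]
wrist_force: [0.9, -0.9, 1.0]
opening: 0.998
grasp_force: 0.0
```

```bash
python3 -c "
from h import *
go(465.2,-312.3,6,-1.7)
for n in ('side','top'):
    c=camera(n); np.savez(n+'1.npz',W=world(c),im=c['image'])
    u,v=proj(c,[.465,-.312,.02])[0].astype(int); im=c['image'][max(0,v-50):v+50,u-65:u+65,::-1]
    cv2.imwrite(f'pics/{n}1.png',cv2.resize(im,(520,400),interpolation=cv2.INTER_CUBIC))
a=cv2.imread('pics/side1.png');b=cv2.imread('pics/top1.png');cv2.imwrite('pics/g1.png',cv2.resize(np.hstack([a,b]),(800,308)))
"
```

```text
shift [-0.0008 -0.0017  0.0097] turn 0.0027 pos [ 465.9 -312.     9.9] yaw -1.22 t 4.1
```

View pics/g1.png

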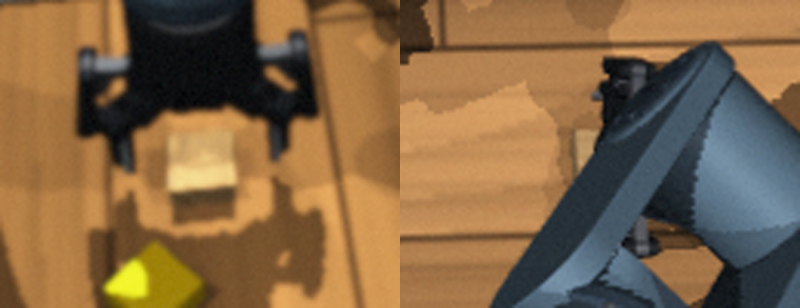

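The block (about x 168–236) sits centred between the open fingers (about 125 and 272) in the side crop, and nothing else is close. I'll close gently.

>>> play_rows([
  [60,[0,0,0.008],0.002],
  [50,[0,0,0.008],0.002],
  [41,[0,0,0.008],0.002],
  [41,[0,0,0.008],0.002],
  [41,[0,0,0.008],0.002],
  [41,[0,0,0.008],0.002],
  [41,[0,0,0.008],0.002],
])

```text
time_s: 4.9
eef_pos: [0.4651, -0.3125, 0.0058]
eef_rot: [0.0, 0.717, 0.697, -0.0]
wrist_force: [-1.5, 1.9, 5.9]
opening: 0.487
grasp_force: 22.4
```

>>> play_rows([
  [41,[0,0,-0.1],0],
  [41,[0,0,-0.2],0],
  [41,[0,0,-0.3],0],
  [41,[0,0,-0.4],0],
  [41,[0,0,-0.475],0],
  [41,[0,0,-0.475],0],
])

```text
time_s: 5.5
eef_pos: [0.4671, -0.3144, 0.2006]
eef_rot: [0.005, 0.717, 0.697, 0.0]
wrist_force: [-0.6, -0.6, -0.2]
opening: 0.484
grasp_force: 22.2
```

```bash
python3 -c "
from h import *
print(get_obs()['grasp_force'],get_obs()['opening'])
go(541.5,40.2,196,17)"
```

```text
22.180243134498596 0.48400805528063745
shift [0.8916 0.1604 0.0067] turn -0.1036 pos [ 467.1 -314.4  200.6] yaw -1.64 t 5.5
```

>>> play_rows([
  [41,[0.1,0.018,0],0],
  [41,[0.2,0.036,0],-0.03],
  [41,[0.32,0.058,0],-0.06],
  [41,[0.44,0.08,0],-0.09],
  [41,[0.56,0.1,0],-0.104],
  [41,[0.68,0.122,0],-0.104],
  [41,[0.79,0.142,0],-0.104],
  [41,[0.86,0.155,0.0],-0.104],
  [41,[0.891,0.16,0.1],-0.104],
  [41,[0.891,0.16,0.22],-0.104],
])

```text
time_s: 6.5
eef_pos: [0.5408, 0.0442, 0.1075]
eef_rot: [0.002, 0.593, 0.805, 0.001]
wrist_force: [0.6, -0.7, -0.9]
opening: 0.488
grasp_force: 22.2
```

>>> play_rows([
  [41,[0,0,0.04],0],
  [41,[0,0,0.04],0],
  [41,[0,0,0.04],0],
])

```text
time_s: 6.8
eef_pos: [0.5389, 0.0421, 0.0909]
eef_rot: [-0.0, 0.594, 0.804, -0.0]
wrist_force: [-0.2, 0.5, -0.1]
opening: 0.49
grasp_force: 22.2
```

```bash
python3 -c "
from h import *
print(get_obs()['grasp_force'],get_obs()['opening'])
go(541.5,40.2,40,17)
for n in ('side','top'):
    c=camera(n); np.savez(n+'2.npz',W=world(c),im=c['image'])
    u,v=proj(c,[.545,.03,.06])[0].astype(int); im=c['image'][max(0,v-50):v+50,u-65:u+65,::-1]
    cv2.imwrite(f'pics/{n}2.png',cv2.resize(im,(400,308),interpolation=cv2.INTER_CUBIC))
    W=world(c)
    m=masks_of(c,'packer')
    for d in m[:3]: print(n,d['conf'],d['rect'],np.nanmedian(W[d['mask']],0))
cv2.imwrite('pics/g2.png',np.hstack([cv2.imread('pics/side2.png'),cv2.imread('pics/top2.png')]))
"
```

```text
22.17076063156128 0.4900480443484241
shift [-0.0065  0.0049  0.1274] turn 0.0004 pos [538.9  42.1  90.9] yaw 17.07 t 6.8
side 0.89 [229.1, 392.4, 29.1, 29.5] [ 0.43087803 -0.40111513  0.01985557]
side 0.64 [266.1, 206.9, 18.1, 17.4] [0.54077848 0.02617872 0.10382011]
top 0.61 [429.9, 274.4, 25.1, 23.2] [ 0.43355501 -0.39282606  0.01918518]
```

View pics/g2.png

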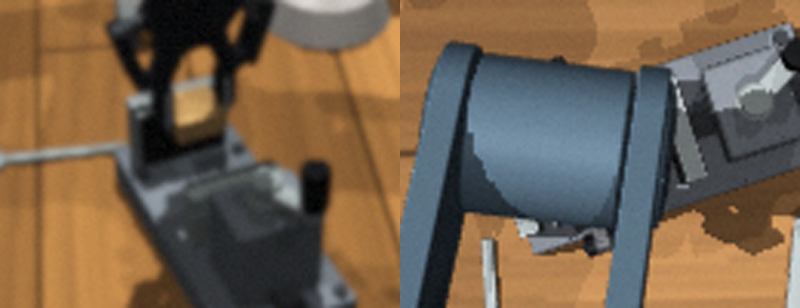

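Packer is held level above the bed, in front of the fixed jaw. I'll measure it relative to the vise in the side camera.

```bash
python3 -c "
from h import *
d=np.load('side2.npz');W=d['W'];im=d['im']
O=np.array([.5527,-.0016]);a=np.radians(17);ex=np.array([np.cos(a),np.sin(a)]);ey=np.array([-np.sin(a),np.cos(a)])
vx=(W[...,:2]-O)@ex*1e3;vy=(W[...,:2]-O)@ey*1e3;Z=W[...,2]*1e3
hsv=cv2.cvtColor(im,cv2.COLOR_RGB2HSV)
m=(abs(vx)<45)&(vy>0)&(vy<70)&(Z>80)&(hsv[...,1]>80)&(hsv[...,0]<25)&(hsv[...,2]>70)
print(m.sum(),'vx',np.percentile(vx[m],[2,10,50,90,98]),'vy',np.percentile(vy[m],[2,10,50,90,98]),'z',np.percentile(Z[m],[2,50,98]))
f=m&(Z<101)&(Z>85);print('front',f.sum(),np.median(vy[f]),np.percentile(vx[f],[3,50,97]), np.polyfit(vx[f],vy[f],1))
# fixed jaw face
j=(abs(vx)<45)&(vy>60)&(vy<115)&(Z>40)&(Z<86);print('jaw',np.percentile(vx[j],[2,98]),np.histogram(vy[j],bins=range(60,112,3))[0])
"
```

```text
315 vx [-41.11548519 -27.16995514   1.78323491  30.82410694  43.07600202] vy [19.40445612 23.3973175  35.76486686 56.62176684 62.22516088] z [ 96.02018264 105.78685801 331.06598863]
front 30 24.749697121739644 [-21.2816482    6.92195902  30.44439098] [ 0.15477541 25.74996469]
jaw [-39.97750268  34.25119164] [ 0  0  3 55 82 13  8  0  2 10 23 18 17 21 19  3  0]
```

```bash
python3 -c "
from h import *
c=camera('side');W=world(c);im=c['image']
O=np.array([.5527,-.0016]);a=np.radians(17);ex=np.array([np.cos(a),np.sin(a)]);ey=np.array([-np.sin(a),np.cos(a)])
vx=(W[...,:2]-O)@ex*1e3;vy=(W[...,:2]-O)@ey*1e3;Z=W[...,2]*1e3
for d in masks_of(c,'packer')+masks_of(c,'fixed_jaw'):
    m=d['mask']; 
    print(d['conf'],np.round(d['rect']),m.sum(),'vx',np.nanpercentile(vx[m],[1,5,50,95,99]).round(1),'vy',np.nanpercentile(vy[m],[1,5,25,50,95]).round(1),'z',np.nanpercentile(Z[m],[2,10,50,98]).round(1))
# IoU-free: project box model for candidate TCP offsets
print(proj(c,[[ .5389,.0421,.091]]))
"
```

```text
0.81 [230. 394.  32.  36.] 622 vx [-256.8 -252.7 -232.6 -211.2 -206.3] vy [-368.6 -365.7 -356.3 -346.6 -324. ] z [ 2.6 10.1 19.8 22.6]
0.72 [296. 231.  22.  20.] 345 vx [-9.6 -7.2 12.5 28.  31.3] vy [-135.5 -134.9 -131.7 -121.4  -82.9] z [104.9 115.9 126.5 159.3]
0.57 [266. 206.  22.  19.] 257 vx [-22.5 -21.1  -1.1  17.6  19.6] vy [20.6 22.  24.1 30.8 61.6] z [ 88.1  92.  105.9 109. ]
0.67 [257. 214.  29.  20.] 266 vx [-39.5 -38.2 -22.3  24.8  33.8] vy [32.6 70.1 71.5 72.5 78.3] z [30.1 33.4 47.  88.6]
[[262.71249107 206.69538498]]
```

```bash
python3 -c "
from h import *
go(540.9,41.1,36,17)"
```

```text
shift [-0.0028  0.0018  0.1408] turn 0.0004 pos [539.8  42.   92.3] yaw 17.07 t 7.15
```

>>> play_rows([
  [41,[-0.0035,0.0035,0.04],0],
  [41,[-0.0035,0.0035,0.09],0],
  [41,[-0.0035,0.0035,0.12],0],
  [41,[-0.0035,0.0035,0.132],0],
  [41,[-0.0035,0.0035,0.138],0],
  [41,[-0.0035,0.0035,0.138],0],
])

```text
time_s: 7.75
eef_pos: [0.5412, 0.0412, 0.0365]
eef_rot: [0.0, 0.594, 0.804, 0.0]
wrist_force: [0.0, 0.1, -0.2]
opening: 0.488
grasp_force: 22.2
```

>>> play_rows([
  [41,[0,0,0.002],0],
  [41,[0,0,0.002],0],
  [44,[0,0,0.002],0],
  [47,[0,0,0.002],0],
  [55,[0,0,0.002],0],
  [70,[0,0,0.002],0],
  [70,[0,0,0.002],0],
  [70,[0,0,-0.05],0],
  [70,[0,0,-0.15],0],
  [70,[0,0,-0.25],0],
])

```text
time_s: 8.75
eef_pos: [0.5399, 0.0413, 0.1364]
eef_rot: [-0.001, 0.594, 0.804, -0.001]
wrist_force: [1.1, -1.1, -0.4]
opening: 0.819
grasp_force: 0.0
```

>>> play_rows([
  [85,[0.2,-0.05,-0.18],0],
  [85,[0.5,-0.07,-0.18],0],
  [85,[0.5,-0.07,-0.18],0],
  [85,[0.5,-0.07,-0.18],0],
  [85,[0.5,-0.07,-0.18],0],
])

```text
time_s: 9.25
eef_pos: [0.4539, 0.2275, 0.2096]
eef_rot: [0.0, 0.593, 0.805, 0.001]
wrist_force: [0.5, -0.7, -0.4]
opening: 0.998
grasp_force: 0.0
```

```bash
python3 -c "
from h import *
go(508.3,344.7,120,-1.5)
a=np.radians(17);ex=np.array([np.cos(a),np.sin(a)]);ey=np.array([-np.sin(a),np.cos(a)])
for n,O in (('side',[.5527,-.0016]),('top',[.5548,.00165])):
  c=camera(n);W=world(c);np.savez(n+'3.npz',W=W,im=c['image'])
  vx=(W[...,:2]-O)@ex*1e3;vy=(W[...,:2]-O)@ey*1e3;Z=W[...,2]*1e3
  m=(abs(vx)<45)&(vy>5)&(vy<66)&(Z>42)&(Z<60)
  if m.sum()>5:print(n,m.sum(),cv2.minAreaRect(np.stack([vx[m],vy[m]],1).astype(np.float32)),np.median(Z[m]))
  u,v=proj(c,[.545,.03,.06])[0].astype(int); im=c['image'][max(0,v-50):v+50,u-65:u+65,::-1]
  cv2.imwrite(f'pics/{n}3.png',cv2.resize(im,(400,308),interpolation=cv2.INTER_CUBIC))
  for l in ('packer','shaker'):
    for d in masks_of(c,l)[:3]: print(n,l,d['conf'],np.round(d['rect']),np.nanmedian(W[d['mask']],0).round(3))
cv2.imwrite('pics/g3.png',np.hstack([cv2.imread('pics/side3.png'),cv2.imread('pics/top3.png')]))
"
```

```text
shift [0.2392 0.2163 0.2246] turn 0.1042 pos [453.9 227.5 209.6] yaw 17.25 t 9.25
side 204 ((-0.5333347320556641, 43.16510009765625), (44.322566986083984, 42.26338195800781), 89.34041595458984) 49.187296234060895
side packer 0.84 [229. 395.  33.  32.] [ 0.432 -0.401  0.02 ]
side packer 0.53 [265. 223.  24.  16.] [0.537 0.036 0.049]
side shaker 0.68 [246. 161.  14.  33.] [0.507 0.324 0.061]
side shaker 0.56 [330. 344.  26.  42.] [ 0.627 -0.347  0.055]
top 330 ((-0.3683490753173828, 42.05705261230469), (41.9854736328125, 42.08479309082031), 0.38084322214126587) 49.6506208865787
top packer 0.84 [247. 233.  19.  24.] [0.542 0.042 0.05 ]
top packer 0.66 [429. 274.  25.  22.] [ 0.432 -0.393  0.019]
top shaker 0.5 [115. 246.  25.  13.] [0.521 0.346 0.094]
```

View pics/g3.png

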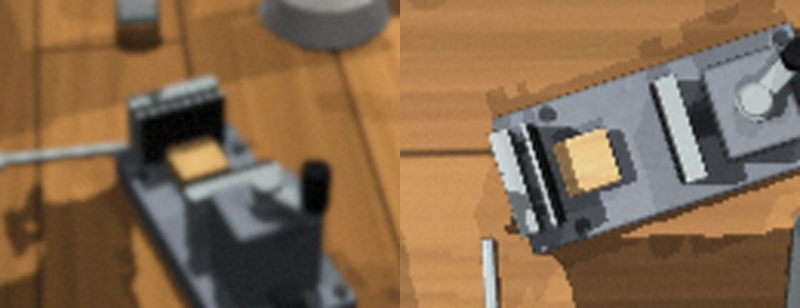

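Packer is placed at vise x −0.4 mm, y 42 mm, square within 0.4°. Next is the shaker.

>>> play_rows([
  [85,[0.1,0.1,0.05],0.03],
  [85,[0.2,0.18,0.12],0.07],
  [85,[0.2405,0.216,0.2],0.104],
  [85,[0.2405,0.216,0.22],0.104],
  [85,[0.2405,0.216,0.22],0.104],
])

```text
time_s: 10.05
eef_pos: [0.5083, 0.3399, 0.1162]
eef_rot: [-0.001, 0.717, 0.697, -0.003]
wrist_force: [-0.6, -0.0, 0.4]
opening: 0.995
grasp_force: 0.0
```

```bash
python3 -c "
from h import *
go(508.1,345.2,40,-1.5)
c=camera('side');W=world(c)
for d in masks_of(c,'shaker')[:2]:
  m=d['mask'];p=W[m];print(d['conf'],np.round(d['rect']),np.nanpercentile(p,[2,50,98],axis=0).round(4).tolist())
"
```

```text
shift [0.0138 0.0004 0.1904] turn -0.0006 pos [508.3 339.9 116.2] yaw -1.61 t 10.05
0.94 [245. 161.  14.  36.] [[0.4846, 0.3185, 0.0028], [0.5064, 0.3241, 0.0596], [0.5286, 0.3548, 0.0998]]
```

```bash
python3 -c "
from h import *
print(get_obs()['dq'].round(3))
go(507.9,345.7,40,-1.5)
camera('top');go(507.9,345.7,40,-1.5)"
```

```text
[-0.004 -0.04  -0.01   0.002 -0.002  0.005]
shift [ 0.0138 -0.006   0.2009] turn -0.0009 pos [510.2 340.1 120.3] yaw -1.67 t 10.15
shift [ 0.013  -0.0078  0.2038] turn -0.0011 pos [510.7 340.4 121.5] yaw -1.69 t 10.2
```

>>> play_rows([
  [85,[0.0135,-0.005,0.03],0],
  [85,[0.0135,-0.005,0.1],0],
  [85,[0.0135,-0.005,0.16],0],
  [85,[0.0135,-0.005,0.19],0],
  [70,[0.0135,-0.005,0.2],0],
  [55,[0.0135,-0.005,0.2],0],
  [50,[0.0135,-0.005,0.2],0],
  [46,[0.0135,-0.005,0.2],0],
  [45,[0.0135,-0.005,0.2],0],
  [45,[0.0135,-0.005,0.2],0],
])

```text
time_s: 11.2
eef_pos: [0.5087, 0.3475, 0.0416]
eef_rot: [0.0, 0.717, 0.697, 0.001]
wrist_force: [-1.5, 0.4, 6.5]
opening: 0.533
grasp_force: 33.3
```

>>> play_rows([
  [45,[0,0,0],0],
  [45,[0,0,0],0],
])

```text
time_s: 11.4
eef_pos: [0.5087, 0.3475, 0.0415]
eef_rot: [0.0, 0.717, 0.697, 0.001]
wrist_force: [-0.9, 0.2, 6.3]
opening: 0.535
grasp_force: 33.3
```

>>> play_rows([
  [45.4,[0,0,-0.05],0],
  [45.4,[0,0,-0.15],0],
  [45.4,[0,0,-0.25],0],
  [45.4,[0,0,-0.32],0],
  [45.4,[0,0,-0.32],0],
  [45.4,[0,0,-0.32],0],
])

```text
time_s: 12.0
eef_pos: [0.5077, 0.3469, 0.1677]
eef_rot: [0.0, 0.717, 0.697, 0.0]
wrist_force: [-0.5, 0.4, -2.6]
opening: 0.537
grasp_force: 32.6
```

```bash
python3 -c "
from h import *
o=get_obs();print(o['grasp_force'],o['opening'],o['wrist_force'])
go(540.8,43.5,168,17)"
```

```text
32.55555868148804 0.5368893365453618 [-0.52062697  0.36066096 -2.64506649]
shift [-7.558e-01  1.046e-01 -7.000e-04] turn -0.1036 pos [507.7 346.9 167.7] yaw -1.64 t 12.0
```

>>> play_rows([
  [45.4,[-0.08,0.01,0],0],
  [45.4,[-0.18,0.025,0],-0.03],
  [45.4,[-0.29,0.04,0],-0.06],
  [45.4,[-0.4,0.055,0],-0.09],
  [45.4,[-0.51,0.07,0],-0.104],
  [45.4,[-0.61,0.084,0],-0.104],
  [45.4,[-0.69,0.096,0],-0.104],
  [45.4,[-0.74,0.103,0],-0.104],
  [45.4,[-0.756,0.1045,0],-0.104],
  [45.4,[-0.756,0.1045,0.03],-0.104],
])

```text
time_s: 13.0
eef_pos: [0.5411, 0.0428, 0.1553]
eef_rot: [-0.0, 0.595, 0.804, 0.0]
wrist_force: [-0.1, 0.4, -2.5]
opening: 0.535
grasp_force: 32.5
```

>>> play_rows([
  [45.4,[0,0,0],0],
  [45.4,[0,0,0],0],
])

```text
time_s: 13.2
eef_pos: [0.5398, 0.0448, 0.1546]
eef_rot: [-0.001, 0.594, 0.805, -0.001]
wrist_force: [-1.0, -0.1, -3.2]
opening: 0.534
grasp_force: 32.4
```

```bash
python3 -c "
from h import *
go(540.8,43.5,91,17)
a=np.radians(17);ex=np.array([np.cos(a),np.sin(a)]);ey=np.array([-np.sin(a),np.cos(a)])
for n,O in (('side',[.5527,-.0016]),('top',[.5548,.00165])):
  c=camera(n);W=world(c);np.savez(n+'4.npz',W=W,im=c['image'])
  vx=(W[...,:2]-O)@ex*1e3;vy=(W[...,:2]-O)@ey*1e3;Z=W[...,2]*1e3
  for d in masks_of(c,'shaker')[:3]:
    m=d['mask'];print(n,d['conf'],np.round(d['rect']),'vx',np.nanpercentile(vx[m],[2,50,98]).round(1),'vy',np.nanpercentile(vy[m],[2,10,30,50,98]).round(1),'z',np.nanpercentile(Z[m],[2,50,98]).round(1))
  if n=='side':
    m=(abs(vx)<35)&(vy<40)&(vy>0)&(Z>105)&(Z<160);print('body',m.sum(),np.nanpercentile(vx[m],[1,5,50,95,99]).round(1),np.nanpercentile(vy[m],[5,25,50,75,95]).round(1),np.nanpercentile(Z[m],[2,98]).round(1))
    u,v=proj(c,[.545,.03,.12])[0].astype(int); im=c['image'][max(0,v-50):v+50,u-65:u+65,::-1]
    cv2.imwrite('pics/g4.png',cv2.resize(im,(650,500),interpolation=cv2.INTER_CUBIC))
"
```

```text
shift [-0.004   0.0018  0.1589] turn 0.0009 pos [539.8  44.8 154.6] yaw 17.16 t 13.2
side 0.78 [263. 185.  22.  46.] vx [-23.7  -4.5  21.8] vy [21.2 22.3 23.8 25.1 64.6] z [113.9 166.3 212.3]
body 308 [-24.1 -23.3  -3.9  19.4  21.4] [21.6 22.9 24.  25.1 35. ] [114.3 158.6]
```

View pics/g4.png

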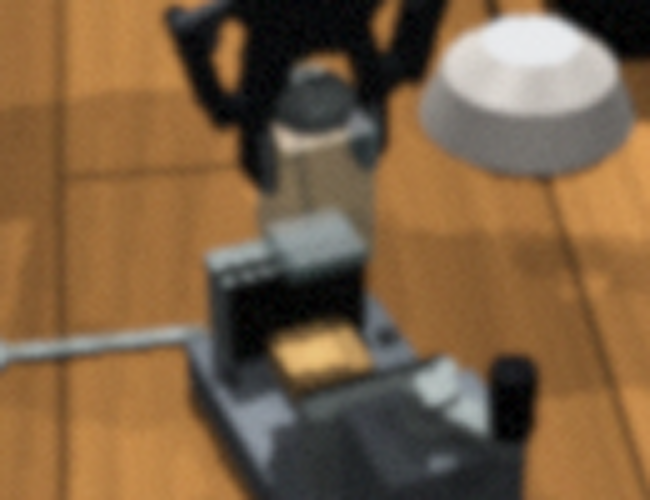

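>>> play_rows([
  [45.4,[-0.007,0.002,0.02],0],
  [45.4,[-0.007,0.002,0.06],0],
  [45.4,[-0.007,0.002,0.1],0],
  [45.4,[-0.007,0.002,0.13],0],
  [45.4,[-0.007,0.002,0.145],0],
  [45.4,[-0.007,0.002,0.152],0],
  [45.4,[-0.007,0.002,0.155],0],
  [45.4,[-0.007,0.002,0.155],0],
])

```text
time_s: 14.2
eef_pos: [0.543, 0.041, 0.0945]
eef_rot: [0.0, 0.594, 0.804, 0.0]
wrist_force: [-0.3, 0.2, -2.2]
opening: 0.538
grasp_force: 32.4
```

>>> play_rows([
  [45.4,[0,0,0.004],0],
  [45.4,[0,0,0.007],0],
  [45.4,[0,0,0.009],0],
  [45.4,[0,0,0.009],0],
])

```text
time_s: 14.6
eef_pos: [0.543, 0.041, 0.0915]
eef_rot: [0.0, 0.594, 0.804, 0.0]
wrist_force: [-2.7, 0.1, 4.3]
opening: 0.533
grasp_force: 33.2
```

>>> play_rows([
  [46.5,[0,0,0],0],
  [48,[0,0,0],0],
  [52,[0,0,0],0],
  [60,[0,0,0],0],
  [72,[0,0,0],0],
  [72,[0,0,0],0],
  [72,[0,0,-0.05],0],
  [72,[0,0,-0.15],0],
  [72,[0,0,-0.27],0],
  [72,[0,0,-0.27],0],
])

```text
time_s: 15.6
eef_pos: [0.5469, 0.0406, 0.2059]
eef_rot: [0.006, 0.594, 0.804, 0.003]
wrist_force: [0.3, -0.3, 0.0]
opening: 0.844
grasp_force: 0.0
```

```bash
python3 -c "
from h import *
go(609,-113.5,200,17)
a=np.radians(17);ex=np.array([np.cos(a),np.sin(a)]);ey=np.array([-np.sin(a),np.cos(a)])
for n,O in (('side',[.5527,-.0016]),):
  c=camera(n);W=world(c);np.savez(n+'5.npz',W=W,im=c['image'])
  vx=(W[...,:2]-O)@ex*1e3;vy=(W[...,:2]-O)@ey*1e3;Z=W[...,2]*1e3
  m=(abs(vx)<35)&(vy<40)&(vy>0)&(Z>85)&(Z<124);print('body',m.sum(),np.nanpercentile(vx[m],[1,5,50,95,99]).round(1),np.nanpercentile(vy[m],[5,25,50,75,95]).round(1),np.nanpercentile(Z[m],[2,98]).round(1),np.polyfit(vx[m],vy[m],1),np.polyfit(Z[m],vy[m],1))
  m=(abs(vx)<45)&(vy>30)&(vy<66)&(Z>130)&(Z<170);print('lid',np.nanpercentile(vx[m],[1,50,99]),np.nanpercentile(Z[m],[50,95,99]))
  u,v=proj(c,[.545,.03,.09])[0].astype(int); im=c['image'][max(0,v-50):v+50,u-65:u+65,::-1]
  cv2.imwrite('pics/g5.png',cv2.resize(im,(650,500),interpolation=cv2.INTER_CUBIC))
"
```

```text
shift [-0.4138  0.0349  0.0173] turn 0.0005 pos [546.9  40.6 205.9] yaw 17.09 t 15.6
body 246 [-22.  -21.4  -3.9  19.3  21.9] [17.1 18.2 19.3 20.6 33. ] [ 85.4 122.6] [-0.14604556 20.26386319] [4.22775247e-03 2.02475661e+01]
lid [-18.16536327  -4.0166953   20.19880492] [147.35326831 150.13575748 151.10969957]
```

View pics/g5.png

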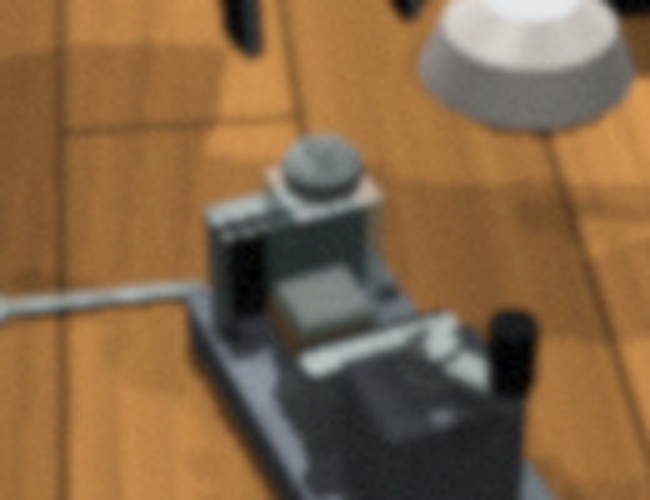

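Shaker stands upright and centred on the packer, touching neither jaw. Next I'll go over the knob.

>>> play_rows([
  [72,[-0.08,0.01,0],0],
  [72,[-0.18,0.02,0],0],
  [60,[-0.28,0.03,0],0],
  [50,[-0.36,0.04,0],0],
  [50,[-0.41,0.047,0],0],
  [50,[-0.4195,0.047,0],0],
  [50,[-0.4195,0.047,0],0],
  [50,[-0.4195,0.047,0],0],
  [50,[-0.4195,0.047,0],0],
])

```text
time_s: 16.55
eef_pos: [0.6094, -0.1125, 0.1982]
eef_rot: [-0.0, 0.594, 0.805, -0.0]
wrist_force: [-0.2, -0.2, 0.8]
opening: 0.582
grasp_force: 0.0
```

```bash
python3 -c "
from h import *
camera('top');go(610,-114,129,17)
camera('top');go(610,-114,129,17)
print(get_obs()['opening'])"
```

```text
shift [-3.800e-03  1.000e-04  1.736e-01] turn 0.0009 pos [ 609.5 -112.6  198.5] yaw 17.16 t 16.6
shift [-3.30e-03 -1.00e-04  1.74e-01] turn 0.0008 pos [ 609.6 -112.7  198.6] yaw 17.15 t 16.65
0.5809868231140684
```

>>> play_rows([
  [50,[-0.003,0,0.04],0],
  [50,[-0.003,0,0.1],0],
  [50,[-0.003,0,0.15],0],
  [50,[-0.003,0,0.174],0],
  [35,[-0.003,0,0.174],0],
  [25,[-0.003,0,0.174],0],
  [21.5,[-0.003,0,0.174],0],
  [21,[-0.003,0,0.174],0],
  [21,[-0.003,0,0.174],0],
  [21,[-0.003,0,0.174],0],
])

```text
time_s: 17.65
eef_pos: [0.611, -0.1151, 0.1297]
eef_rot: [0.001, 0.594, 0.804, 0.0]
wrist_force: [2.3, 0.2, -0.3]
opening: 0.251
grasp_force: 17.7
```

```bash
python3 -c "
from h import *
o=get_obs();print(o['opening']*85.4,o['grasp_force'],o['wrist_force'])
go(610,-114,129,17)
c=camera('side');u,v=proj(c,[.6,-.1,.13])[0].astype(int); im=c['image'][max(0,v-50):v+50,u-65:u+65,::-1]
cv2.imwrite('pics/g6.png',cv2.resize(im,(650,500),interpolation=cv2.INTER_CUBIC))"
```

```text
21.475667889673378 17.730709612369537 [ 2.28878729  0.15887018 -0.25945821]
shift [ 0.0033 -0.0015  0.0018] turn 0.0004 pos [ 611.  -115.1  129.7] yaw 17.08 t 17.65
```

View pics/g6.png

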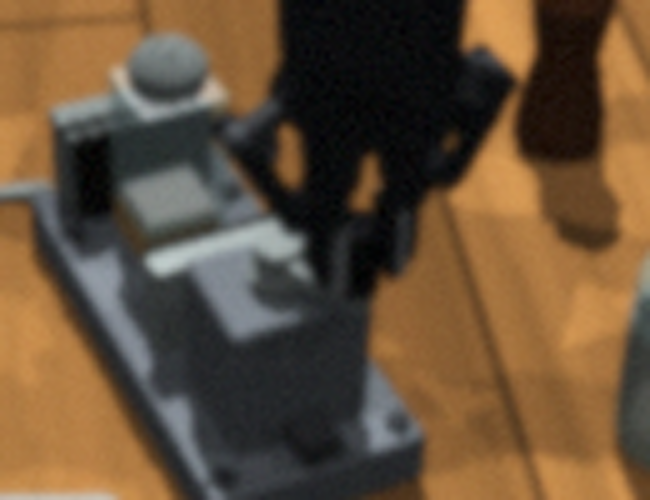

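```bash
python3 -c "
import numpy as np
def tab(t0,ts):
    for t in ts: print(round(t,3),[round(-.105*(np.sin(t)-np.sin(t0)),4),round(.105*(np.cos(t)-np.cos(t0)),4)])
tab(1.061,[1.15,1.3,1.5,1.7,1.9,2.1,2.3,2.5,2.65,2.65]);print()
tab(2.65,[2.75,2.95,3.2,3.45,3.7,3.95,4.2,4.45,4.6,4.6]);print()
tab(4.6,[4.7,4.9,5.1,5.3,5.5,5.7,5.9,6.05,6.15,6.15])"
```

```text
1.15 [np.float64(-0.0042), np.float64(-0.0083)]
1.3 [np.float64(-0.0095), np.float64(-0.0232)]
1.5 [np.float64(-0.0131), np.float64(-0.0438)]
1.7 [np.float64(-0.0125), np.float64(-0.0648)]
1.9 [np.float64(-0.0077), np.float64(-0.0852)]
2.1 [np.float64(0.001), np.float64(-0.1042)]
2.3 [np.float64(0.0133), np.float64(-0.1212)]
2.5 [np.float64(0.0288), np.float64(-0.1354)]
2.65 [np.float64(0.0421), np.float64(-0.1438)]
2.65 [np.float64(0.0421), np.float64(-0.1438)]

2.75 [np.float64(0.0095), np.float64(-0.0045)]
2.95 [np.float64(0.0296), np.float64(-0.0105)]
3.2 [np.float64(0.0557), np.float64(-0.0123)]
3.45 [np.float64(0.0814), np.float64(-0.0075)]
3.7 [np.float64(0.1052), np.float64(0.0035)]
3.95 [np.float64(0.1255), np.float64(0.02)]
4.2 [np.float64(0.1411), np.float64(0.0411)]
4.45 [np.float64(0.151), np.float64(0.0653)]
4.6 [np.float64(0.1539), np.float64(0.0808)]
4.6 [np.float64(0.1539), np.float64(0.0808)]

4.7 [np.float64(0.0007), np.float64(0.0105)]
4.9 [np.float64(-0.0012), np.float64(0.0314)]
5.1 [np.float64(-0.0071), np.float64(0.0515)]
5.3 [np.float64(-0.0169), np.float64(0.07)]
5.5 [np.float64(-0.0303), np.float64(0.0862)]
5.7 [np.float64(-0.0465), np.float64(0.0994)]
5.9 [np.float64(-0.0651), np.float64(0.1092)]
6.05 [np.float64(-0.0801), np.float64(0.1139)]
6.15 [np.float64(-0.0904), np.float64(0.1158)]
6.15 [np.float64(-0.0904), np.float64(0.1158)]
```

>>> play_rows([
  [20,[-0.0042,-0.0083,0],0],
  [20,[-0.0095,-0.0232,0],0],
  [20,[-0.0131,-0.0438,0],0],
  [20,[-0.0125,-0.0648,0],0],
  [20,[-0.0077,-0.0852,0],0],
  [20,[0.001,-0.1042,0],0],
  [20,[0.0133,-0.1212,0],0],
  [20,[0.0288,-0.1354,0],0],
  [20,[0.0421,-0.1438,0],0],
  [20,[0.0421,-0.1438,0],0],
])

```text
time_s: 18.7
eef_pos: [0.5501, -0.1151, 0.1296]
eef_rot: [0.001, 0.594, 0.804, 0.001]
wrist_force: [4.9, 4.6, 5.3]
opening: 0.241
grasp_force: 38.8
```

```bash
cat >> h.py <<'E'
def crank():
    o=get_obs();p=o["eef_pos"][:2]*1e3-[579.9,-85.4];a=np.degrees(np.arctan2(p[1],p[0]))
    f=o["wrist_force"][:2];u=p/np.hypot(*p)
    print("r",np.hypot(*p).round(1),"theta",round(np.radians((17-a)%360),3),"Frad",round(f@u,2),"Ftan(ccw+)",round(f@[-u[1],u[0]],2),"open",round(o["opening"]*85.4,1),"grip",round(o["grasp_force"],1),"z",round(o["eef_pos"][2]*1e3,1),"t",round(o["time_s"],2))
def jawpos():
    c=camera("side");W=world(c);a=np.radians(17);ex=np.array([np.cos(a),np.sin(a)]);ey=np.array([-np.sin(a),np.cos(a)]);O=[.5527,-.0016]
    vx=(W[...,:2]-O)@ex*1e3;vy=(W[...,:2]-O)@ey*1e3;Z=W[...,2]*1e3
    m=(abs(vx)<38)&(Z>77)&(Z<87)&(vy>-55)&(vy<40);print("jaw top vy",np.nanpercentile(vy[m],[5,25,50,75,90,95,98]).round(1))
    return c,vx,vy,Z
E
python3 -c "
from h import *
crank();jawpos();crank()"
```

```text
r 42.1 theta 2.656 Frad -6.72 Ftan(ccw+) 0.22 open 20.6 grip 38.8 z 129.6 t 18.7
jaw top vy [-27.3 -24.  -10.5  19.   25.5  32.2  34.7]
r 42.1 theta 2.655 Frad -5.89 Ftan(ccw+) 0.05 open 20.7 grip 38.8 z 129.6 t 18.75
```

>>> play_rows([
  [20,[0.0095,-0.0045,0],0],
  [20,[0.0296,-0.0105,0],0],
  [20,[0.0557,-0.0123,0],0],
  [20,[0.0814,-0.0075,0],0],
  [20,[0.1052,0.0035,0],0],
  [20,[0.1255,0.02,0],0],
  [20,[0.1411,0.0411,0],0],
  [20,[0.151,0.0653,0],0],
  [20,[0.1539,0.0808,0],0],
  [20,[0.1539,0.0808,0],0],
])

```text
time_s: 19.75
eef_pos: [0.5627, -0.048, 0.1296]
eef_rot: [0.0, 0.594, 0.804, -0.001]
wrist_force: [-0.2, 0.3, 6.5]
opening: 0.243
grasp_force: 39.4
```

```bash
python3 -c "
from h import *
crank()"
```

```text
r 41.1 theta 4.578 Frad 0.31 Ftan(ccw+) 0.06 open 20.7 grip 39.4 z 129.6 t 19.75
```

>>> play_rows([
  [20,[0.0007,0.0105,0],0],
  [20,[-0.0012,0.0314,0],0],
  [20,[-0.0071,0.0515,0],0],
  [20,[-0.0169,0.07,0],0],
  [20,[-0.0303,0.0862,0],0],
  [20,[-0.0465,0.0994,0],0],
  [20,[-0.0651,0.1092,0],0],
  [20,[-0.0801,0.1139,0],0],
  [20,[-0.0904,0.1158,0],0],
  [20,[-0.0904,0.1158,0],0],
])

```text
time_s: 20.75
eef_pos: [0.6185, -0.068, 0.1297]
eef_rot: [0.001, 0.594, 0.804, 0.001]
wrist_force: [5.6, 4.6, 5.3]
opening: 0.245
grasp_force: 39.1
```

```bash
python3 -c "
from h import *
crank();c,vx,vy,Z=jawpos();crank()
m=(abs(vx)<30)&(vy<55)&(vy>0)&(Z>90)&(Z<124);print('body',m.sum(),np.nanpercentile(vx[m],[2,50,98]).round(1),np.nanpercentile(vy[m],[5,25,50,75]).round(1))
u,v=proj(c,[.56,-.03,.11])[0].astype(int); im=c['image'][max(0,v-50):v+50,u-65:u+65,::-1]
cv2.imwrite('pics/g7.png',cv2.resize(im,(650,500),interpolation=cv2.INTER_CUBIC))
print(); 
for t in [6.25,6.35,6.45,6.55,6.6,6.7,6.75,6.8,6.85,6.9,6.95,7.0,7.05]: print(t,round(-.105*(np.sin(t)-np.sin(6.15)),4),round(.105*(np.cos(t)-np.cos(6.15)),4))"
```

```text
r 42.3 theta 6.157 Frad 6.96 Ftan(ccw+) 1.94 open 20.9 grip 39.1 z 129.7 t 20.75
jaw top vy [ 0.4  3.9 11.1 18.6 21.5 22.3 28.1]
r 42.3 theta 6.159 Frad 6.29 Ftan(ccw+) 2.43 open 20.8 grip 39.1 z 129.8 t 20.8
body 245 [-21.9  -5.   22.5] [19.4 20.9 22.  24. ]

6.25 -0.0105 0.0009
6.35 -0.021 0.0007
6.45 -0.0314 -0.0005
6.55 -0.0416 -0.0028
6.6 -0.0467 -0.0043
6.7 -0.0565 -0.0081
6.75 -0.0612 -0.0103
6.8 -0.0658 -0.0128
6.85 -0.0703 -0.0155
6.9 -0.0747 -0.0184
6.95 -0.0789 -0.0216
7.0 -0.0829 -0.0249
7.05 -0.0868 -0.0285
```

View pics/g7.png

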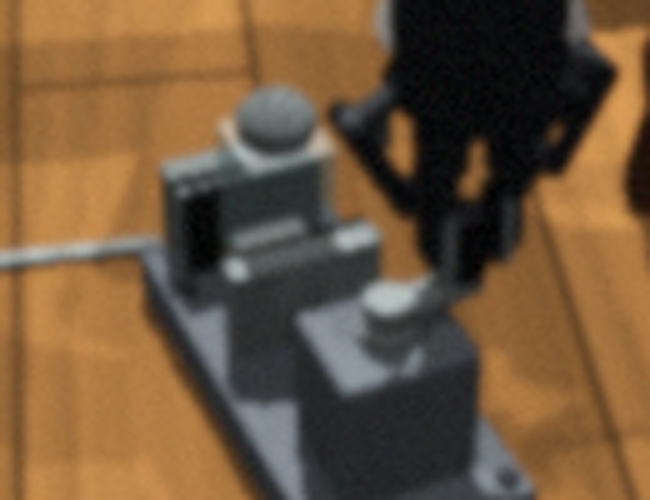

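Jaw is just short of the shaker, which is still upright. I'll wind slowly now.

>>> play_rows([
  [20,[-0.0105,0.0009,0],0],
  [20,[-0.021,0.0007,0],0],
  [20,[-0.0314,-0.0005,0],0],
  [20,[-0.0416,-0.0028,0],0],
  [20,[-0.0467,-0.0043,0],0],
])

```text
time_s: 21.3
eef_pos: [0.6226, -0.0866, 0.1298]
eef_rot: [0.001, 0.594, 0.804, 0.001]
wrist_force: [6.7, 4.3, 4.1]
opening: 0.245
grasp_force: 39.1
```

```bash
python3 -c "
from h import *
crank()
for t in [6.65,6.7,6.75,6.8,6.85,6.9,6.95,7.0,7.05]: print(t,round(-.105*(np.sin(t)-np.sin(6.6)),4),round(.105*(np.cos(t)-np.cos(6.6)),4))"
```

```text
r 42.7 theta 0.325 Frad 6.56 Ftan(ccw+) 4.44 open 20.9 grip 39.1 z 129.8 t 21.3
6.65 -0.0049 -0.0018
6.7 -0.0098 -0.0038
6.75 -0.0145 -0.006
6.8 -0.0192 -0.0085
6.85 -0.0237 -0.0112
6.9 -0.028 -0.0141
6.95 -0.0322 -0.0173
7.0 -0.0363 -0.0206
7.05 -0.0401 -0.0242
```

>>> play_rows([
  [20,[-0.0049,-0.0018,0],0],
  [20,[-0.0098,-0.0038,0],0],
])

```text
time_s: 21.5
eef_pos: [0.6223, -0.0908, 0.1298]
eef_rot: [0.001, 0.594, 0.804, 0.001]
wrist_force: [7.0, 3.0, 2.8]
opening: 0.24
grasp_force: 39.0
```

```bash
python3 -c "
from h import *
crank()
for t in [6.75,6.8,6.85,6.9,6.95,7.0,7.05]: print(t,round(-.105*(np.sin(t)-np.sin(6.7)),4),round(.105*(np.cos(t)-np.cos(6.7)),4))"
```

```text
r 42.7 theta 0.423 Frad 6.53 Ftan(ccw+) 3.85 open 20.5 grip 39.0 z 129.8 t 21.5
6.75 -0.0047 -0.0022
6.8 -0.0094 -0.0047
6.85 -0.0139 -0.0074
6.9 -0.0182 -0.0104
6.95 -0.0224 -0.0135
7.0 -0.0265 -0.0169
7.05 -0.0303 -0.0204
```

>>> play_rows([
  [20,[-0.0047,-0.0022,0],0],
  [20,[-0.0094,-0.0047,0],0],
])

```text
time_s: 21.7
eef_pos: [0.6216, -0.0951, 0.1298]
eef_rot: [0.001, 0.594, 0.804, 0.001]
wrist_force: [6.4, 3.2, 3.8]
opening: 0.244
grasp_force: 39.0
```

```bash
python3 -c "
from h import *
crank()"
```

```text
r 42.8 theta 0.524 Frad 5.52 Ftan(ccw+) 4.54 open 20.9 grip 39.0 z 129.8 t 21.7
```

>>> play_rows([
  [20,[-0.0045,-0.0027,0],0],
  [20,[-0.0088,-0.0057,0],0],
])

```text
time_s: 21.9
eef_pos: [0.6205, -0.099, 0.1298]
eef_rot: [0.001, 0.594, 0.804, 0.001]
wrist_force: [6.9, 3.5, 2.4]
opening: 0.244
grasp_force: 39.0
```

```bash
python3 -c "
from h import *
crank()
for t in [6.95,7.0,7.05]: print(t,round(-.105*(np.sin(t)-np.sin(6.9)),4),round(.105*(np.cos(t)-np.cos(6.9)),4))"
```

```text
r 42.8 theta 0.621 Frad 5.45 Ftan(ccw+) 5.51 open 20.8 grip 39.0 z 129.8 t 21.9
6.95 -0.0042 -0.0031
7.0 -0.0082 -0.0065
7.05 -0.0121 -0.01
```

>>> play_rows([
  [20,[-0.0042,-0.0031,0],0],
  [20,[-0.0082,-0.0065,0],0],
])

```text
time_s: 22.1
eef_pos: [0.6191, -0.1029, 0.1298]
eef_rot: [0.001, 0.594, 0.804, 0.001]
wrist_force: [7.9, 2.9, 2.7]
opening: 0.242
grasp_force: 39.0
```

```bash
python3 -c "
from h import *
crank();c,vx,vy,Z=jawpos();crank()
m=(abs(vx)<30)&(vy<60)&(vy>0)&(Z>90)&(Z<124);print('body',m.sum(),np.nanpercentile(vx[m],[2,50,98]).round(1),np.nanpercentile(vy[m],[5,25,50,75]).round(1))
m=(abs(vx)<38)&(Z>77)&(Z<86)&(vy>60)&(vy<115);print('fj',np.histogram(vy[m],bins=range(60,115,3))[0])
"
```

```text
r 42.9 theta 0.717 Frad 6.01 Ftan(ccw+) 5.81 open 20.7 grip 39.0 z 129.8 t 22.1
jaw top vy [ 6.7 10.6 17.5 24.7 28.1 29.3 30.3]
r 42.9 theta 0.724 Frad 5.67 Ftan(ccw+) 5.16 open 20.7 grip 39.0 z 129.8 t 22.15
body 244 [-21.6  -4.4  23. ] [26.3 27.6 28.8 30.3]
fj [ 1  0  2  3  9  7  4  0  1  7 13  5  9  7  3  1  1  0]
```

>>> play_rows([
  [22,[0,0,0],0],
  [24,[0,0,0],0],
  [30,[0,0,0],0],
  [40,[0,0,0],0],
  [45,[0,0,0],0],
  [45,[0,0,0],0],
  [45,[0,0,-0.05],0],
  [45,[0,0,-0.15],0],
  [45,[0,0,-0.22],0],
  [45,[0,0,-0.22],0],
])

```text
time_s: 23.15
eef_pos: [0.6206, -0.1039, 0.2223]
eef_rot: [0.004, 0.594, 0.804, 0.001]
wrist_force: [1.0, -0.5, 0.4]
opening: 0.526
grasp_force: 0.0
```

>>> play_rows([
  [45,[-0.12,0,-0.05],0],
  [45,[-0.25,0,-0.1],0],
  [45,[-0.35,0,-0.1],0],
  [45,[-0.35,0,-0.1],0],
  [45,[-0.35,0,-0.1],0],
])

```text
time_s: 23.65
eef_pos: [0.6585, -0.2378, 0.255]
eef_rot: [-0.001, 0.595, 0.804, -0.0]
wrist_force: [0.2, -0.2, 0.1]
opening: 0.525
grasp_force: 0.0
```

```bash
python3 -c "
from h import *
o=get_obs();print(o['time_s'],o['eef_pos'])
a=np.radians(17);ex=np.array([np.cos(a),np.sin(a)]);ey=np.array([-np.sin(a),np.cos(a)])
ims=[]
for n,O in (('side',[.5527,-.0016]),('top',[.5548,.00165])):
  c=camera(n);W=world(c);vx=(W[...,:2]-O)@ex*1e3;vy=(W[...,:2]-O)@ey*1e3;Z=W[...,2]*1e3
  m=(vx**2+(vy+90)**2<60**2)&(Z>150)&(Z<164);print(n,'knob',np.median(vx[m]),np.median(vy[m])+90,'theta',-np.degrees(np.arctan2(np.median(vy[m])+90,np.median(vx[m]))))
  m=(abs(vx)<38)&(Z>77)&(Z<86)&(vy>-20)&(vy<110);print(np.histogram(vy[m],bins=range(-20,112,4))[0])
  m=(abs(vx)<32)&(Z>122)&(Z<133)&(vy>10)&(vy<80);print('body top',m.sum(),cv2.minAreaRect(np.stack([vx[m],vy[m]],1).astype(np.float32)),np.median(Z[m]))
  u,v=proj(c,[.555,.0,.09])[0].astype(int); im=c['image'][max(0,v-60):v+60,u-65:u+65,::-1]
  ims.append(cv2.resize(im,(400,370),interpolation=cv2.INTER_CUBIC))
cv2.imwrite('pics/g8.png',np.hstack(ims))
"
```

```text
23.65 [ 0.65850145 -0.23784     0.25497048]
side knob 30.699852118539273 -28.52552849609252 theta 42.89746152046994
[ 0  0  0  0  0  0 21 49 36 25 33 35 21  3  3  0  3  0  3  1  2  2  1 13
  6  3  1 13 10 12  8  2]
body top 127 ((1.1868610382080078, 49.617820739746094), (46.08103561401367, 46.43067169189453), 88.45333099365234) 127.22666711607012
top knob 31.60606895406255 -26.388268924285285 theta 39.858892046141236
[ 0  0  0  0  0  0 21 59 56 57 59 37  1  0  1  0  1  0  1  1  0  1  0 21
 57  7  0 50 60 56 50  0]
body top 175 ((1.3714828491210938, 49.60327911376953), (46.3642692565918, 45.53799057006836), 0.18468375504016876) 127.15098760138527
```

View pics/g8.png

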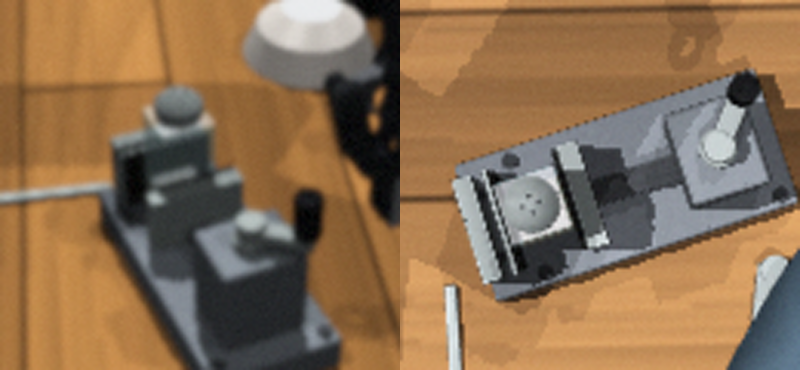

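Shaker is square between the jaws, the fixed jaw has given about 2 mm (about 12 N), the crank is at about 7.0 rad and the arm is clear. Handing in.

```bash
python3 -c "
from bench import *
print(hand_in())"
```

```text
the job is handed in; nothing more can be done
None
```

The job is handed in: the timber block lies square on the bed, and the shaker stands upright on it, gripped between the jaws at an estimated 12 N. The crank is released and the arm is clear. It took about 24 s of the 72 s allowed; no verdict came back.

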